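# Load a cast shell into the sanding fixture and clamp it

## Task

Lay the white cast shell flat in the pocket of the sanding fixture, flat side down with its narrow neck between the two stop blocks; set it down, do not drop it. Then slide the red clamp jaw up behind it until you feel it press the shell fully home against the stops, and let go. Leave the blue strip and the yellow knife where they are.

Things in the scene. Friction and masses are not known exactly. Their poses are not given: they have to be found in the camera images.
- shell: White cast shell, bottle-like outline, 0.14 to 0.28 kg, flat side down: a body 100 x 52 mm, 32 mm high, and at its +x end a neck 44 x 26 mm, 24 mm high. Origin: centre of the body's underside (neck not counted); x to the neck, z up. Tail face at x = -50 mm, shoulders at +50, neck tip at +94, centre of mass about +10. Grip it across the body's 52 mm width (y).
- shell_tail (a point): Centre of the shell's flat tail end face, 50 mm behind its origin, 16 mm above its underside. Axes as the shell's.
- fixture: Sanding fixture fixed to the bench: black base plate 12 mm thick, x -150 to +110 mm, y -60 to +60, grey walls up to 24 mm above the bench (fingertips beside the pocket must stay above that). Origin: on the bench, below the middle of the pocket; x points from the clamp jaw to the stops. A fully home shell has its origin 12 mm above this one and the same axes.
- pocket (a point): Middle of the pocket floor (the plate's top, 12 mm above the bench), axes as the fixture's; here the origin of a home shell lies. Side walls along x from -55 to +50 mm have inner faces at y = -27.5 and +27.5 mm (1.5 mm play each side of the shell's body); their top 5 mm slope outwards by 4 mm as a lead-in. The pocket is open at -x, where the jaw slides.
- stops (a point): Midpoint between the two grey stop blocks, at their faces and top (24 mm above the bench), 50 mm ahead (+x) of the pocket's middle. The shell's shoulders rest against these faces; the slot between the blocks is 34 mm wide, open above and at its end, for the neck.
- clamp (a joint): Travel of the red clamp jaw along the fixture's +x, m; 0 is fully back, 0.055 the end of its range. It starts between 0 and 0.02. It slides with about 3 N friction and stays where it is left. It meets the tail of a fully home shell at about 0.035.
- clamp_grip (a point): Point to grip on the axis of the jaw's orange upright post (22 mm diameter, 34 to 76 mm above the bench), 60 mm above the bench. Axes as the fixture's: it is pushed to +x. The red jaw block below it is 36 mm long (x), 50 mm wide, 12 to 34 mm above the bench.
- clamp_face (a point): Centre of the jaw face that presses on the shell's tail, 18 mm ahead (+x) of the post's axis, 16 mm above the bench. Axes as the fixture's.
- strip: Blue primed strip, 170 x 36 x 26 mm, x along it. Not part of the job; it and the shell may lie in either of two places. Origin: centre of its underside. A bystander.
- knife: Yellow utility knife, 170 x 26 x 21 mm, x along it. Origin: centre of its underside. A bystander.

How it is judged:
By the outcome, as a careful person would: the job done as asked, in the order asked, and still so for the second after the job is handed in, with the robot touching nothing.
It also fails if it takes over 50 s, if anything falls off the work surface, if the arm or the gripper's body presses on something with over 40 N, if the wrist force passes 120 N, or if a joint passes its speed limit or range.

## Robot

A 6-joint arm with a two-finger parallel gripper is mounted at the origin on the work surface. World frame = base frame: x ahead of the robot, y to its left, z up, the work surface at z = 0. Lengths are in m, angles in degrees, forces in N, time in s.
With the tool pointing down it reaches from about 0.25 to 0.725 m from the base axis. Payload 9.7 kg.
Tool frame: the origin (TCP) lies midway between the tips of the shut fingers; the grasp point (between the pads) lies 19 mm behind it (bot.hold_point_z is the distance from the TCP to the grasp point, in m); z points along the fingers, y is the line along which they close (so a half turn about z gives the same grasp; the last joint's range is limited). The gripper opens to 85 mm and grips with 20 to 120 N. Pads are 22 mm wide; open, the fingers measure 114 mm over their backs; the gripper's body (76 mm by 85 mm) begins 54 mm behind the grasp point. The pads swing forward as they close: fully open they stand 13 mm farther back than shut.
Start: joints at [63.942, 4.979, 10.078, 95.1, 0, 90], TCP at [0.242, 0.494, 0.231] pointing down, gripper open.
Joint ranges: [-179.16, 179.16], [-48.56, 103.87], [-65.8, 70.77], [-126.05, 130.52], [-82.76, 87.17], [-180, 180]. Speed limits (degrees/s): [127.2, 127.2, 147.25, 180, 180, 180].

## Interface

Orientations are given as [roll, pitch, yaw] about the fixed x, y, z axes, in that order (R = Rz(yaw) Ry(pitch) Rx(roll)).
In Python, from workcell import bot gives the robot as it stands.
- The arm moves only by the tool play_rows, never from a script. Its argument "steps" is a list that holds one entry, the list of rows, each a list of 4 numbers: the shift along the tool's x, y, z in m, then the turn about the tool's z in rad. In form: [[[tx, ty, tz, yaw], ...]]. A call has exactly 5 rows; each row shifts and turns the commanded pose from where the row before left it, along the tool's axes as they then stand; what a row does not reach is not made up. A row lasts 1/12 s, in which the tool goes at most 41.7 mm and 7.16 degrees, less where a joint would pass 70% of its speed; a pose out of reach is approached as far as the arm can. A call is refused whole if a number of a shift passes 0.0417 or a number of a turn 0.125, either way. A call with a gripper value outside its range is refused whole. "gripper" is the finger opening in m, from 0 to 0.0854, set as the call begins (left out, the last holds). The fingers move at their own pace and stop on an object; "squeeze" is the grip in N (left out, the last holds). Time passes only in rows, so rows that do not move let the fingers close, or fill a call up. It gives the time, the measured TCP pose, the force, the opening and the grip force at its end, in the units of the state.
- bot.get_obs(): the state, without advancing time (a new reading comes with each control period).
- bot.camera(name): name is "side" or "top" or "wrist"; returns a dict with "img" (384x512x3 uint8, blue, green, red), "vfov" (degrees; the focal length in pixels is half the picture's height over the tangent of half this angle, whatever the lens; pixels are square), "cx", "cy" (the principal point, pixels), "xyz" and "attitude" of the camera in the world. Camera axes: x right, y down, z forward; pixel columns grow to the right and rows downward; lengths in m; the calibration is good to about 2 mm. A picture is of the moment at which its call begins. There is no depth.
- bot.job_done(): hands the job in; it is judged then, once.
The state is a dict: "time": time; "q": joint angles; "qd": joint speeds; "joint_efforts": joint torques, N m; "ee_pos": TCP position; "tcp_rot": TCP orientation; "wrist_force": force on the tool from outside, world axes, zero at the start; "torque": the same for the moment, N m; "opening": finger opening in m; "grasp_force": force on a finger pad.
Only numpy, scipy, OpenCV 4.12 (cv2) and the standard library are available. Lean on these libraries where they do the work, as an engineer would, in place of code of your own. Each camera call takes 0.05 s, during which the arm holds its last target. There are 200 camera calls.

## Working session

There is one attempt and no reset: what is moved stays moved. The work goes in short steps, Python scripts to look and compute and a tool call to move; the robot and the scene stay as the last step left them, time stands still between calls to the robot, and variables do not carry over. Pictures are saved under pics/ and viewed, at most 10 in all, crops included, and the job is handed in when it is done.

Besides the shell and the picture viewer there is one more tool, called after "Request:" in YAML: its name, and indented under it one key for each argument. play_rows: Moves the arm, as the interface text tells. Its arguments: {"type":"object","properties":{"steps":{"type":"array","items":{"type":"array","items":{"type":"array","items":{"type":"number"}}}},"gripper":{"type":"number"},"squeeze":{"type":"number"}},"required":["steps"]}

```bash
mkdir -p pics; ls; python3 - <<'E'
from workcell import bot
import cv2
for n in("top","side"):
    c=bot.camera(n); cv2.imwrite(f"pics/{n}0.png",c["img"]); print(n,{k:v for k,v in c.items() if k!="img"})
print(bot.get_obs(), bot.hold_point_z)
E
```

```text
pics
top {'vfov': 55.892288069646334, 'cx': 254.73538922816905, 'cy': 192.9586926076037, 'xyz': array([0.48243583, 0.06983113, 0.83060929]), 'attitude': array([-173.84688407,    1.77501253,  -91.67950939])}
side {'vfov': 57.128156529505944, 'cx': 258.44182271098737, 'cy': 187.14524802072273, 'xyz': array([ 0.27168492, -0.62230417,  0.65967767]), 'attitude': array([-126.64486842,   -0.21321073,  -22.25072248])}
{'time': 0.1, 'q': array([ 6.39425650e+01,  5.00862929e+00,  1.00398244e+01,  9.51006301e+01,
       -2.04030130e-04,  8.99988405e+01]), 'qd': array([-0.00581777, -0.20013767,  0.01683199,  0.04589819, -0.00173014,
       -0.09535294]), 'joint_efforts': array([-3.65636345e-05, -5.21560407e+01,  4.65651512e+01,  1.59352727e-02,
       -5.64846943e-06,  7.93457353e-07]), 'ee_pos': array([0.24150914, 0.49390759, 0.23065488]), 'tcp_rot': array([-1.79930565e+02,  2.02624779e-04,  1.53943725e+02]), 'wrist_force': array([ 0.46503934,  0.50324732, -0.58882265]), 'torque': array([ 0.06162246, -0.03794996, -0.0576304 ]), 'grasp_force': 0.0, 'opening': 0.08551438524144295} 0.0187
```

View pics/top0.png

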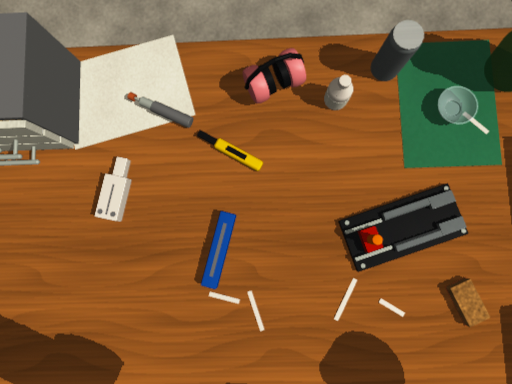

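View pics/side0.png

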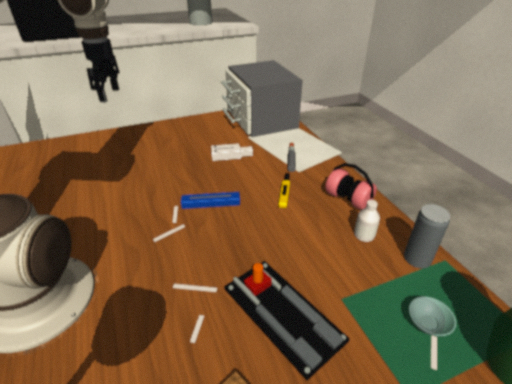

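The top view shows the shell at about (113,190) with its neck up, the fixture at (403,227) with its stops to the right and the jaw at (372,240), the strip at (219,250) and the knife at (235,152). I'll enlarge the shell and the fixture.

```bash
cat > h.py <<'E'
import numpy as np, cv2
from scipy.spatial.transform import Rotation as R
def ray(c,u,v,z):
    f=192/np.tan(np.radians(c["vfov"]/2))
    d=R.from_euler("xyz",c["attitude"],degrees=True).apply([(u-c["cx"])/f,(v-c["cy"])/f,1])
    return c["xyz"]+d*(z-c["xyz"][2])/d[2]
def px(c,P):
    f=192/np.tan(np.radians(c["vfov"]/2))
    p=R.from_euler("xyz",c["attitude"],degrees=True).inv().apply(np.atleast_2d(P)-c["xyz"])
    return p[:,:2]/p[:,2:]*f+[c["cx"],c["cy"]]
E
python3 - <<'E'
import cv2,numpy as np
i=cv2.imread("pics/top0.png")
a=cv2.resize(i[150:228,85:145],None,fx=5,fy=5,interpolation=cv2.INTER_CUBIC)
b=cv2.resize(i[180:273,335:470],None,fx=3.5,fy=3.5,interpolation=cv2.INTER_CUBIC)
o=np.zeros((390,300+b.shape[1],3),np.uint8);o[:,:300]=a;o[:b.shape[0],300:]=b
cv2.imwrite("pics/crop0.png",o);print(o.shape)
E
```

```text
(390, 772, 3)
```

View pics/crop0.png

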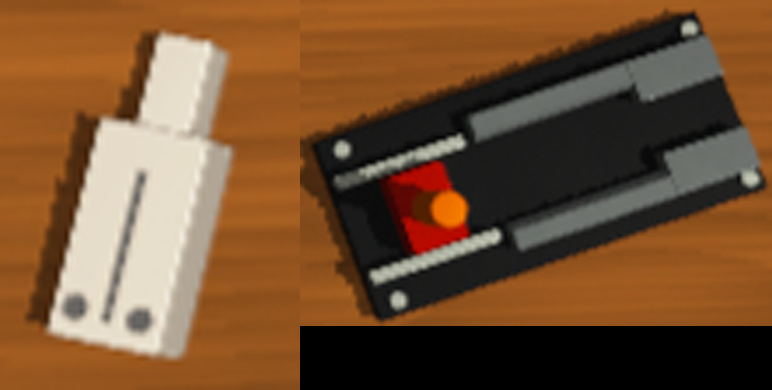

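```bash
cat > fit.py <<'E'
from h import *
from scipy.optimize import least_squares
def fit(c,obj,pix,x0,z0=0.0):
    obj=np.array(obj)/1e3; pix=np.array(pix,float)
    def W(p):
        r=R.from_euler("z",p[2]).as_matrix(); return obj@r.T+[p[0],p[1],z0]
    s=least_squares(lambda p:(px(c,W(p))-pix).ravel(),x0,loss="soft_l1",x_scale=[.1,.1,.5])
    return s.x, np.round(px(c,W(s.x))-pix,1)
E
python3 - <<'E'
from fit import *
c=dict(vfov=55.892288069646334,cx=254.73538922816905,cy=192.9586926076037,xyz=np.array([0.48243583,0.06983113,0.83060929]),attitude=np.array([-173.84688407,1.77501253,-91.67950939]))
a=lambda u,v:(85+(u+.5)/5-.5,150+(v+.5)/5-.5)
b=lambda u,v:(335+(u-300+.5)/3.5-.5,180+(v+.5)/3.5-.5)
s,e=fit(c,[(-50,26,32),(50,26,32),(-50,-26,0),(50,-26,0),(94,13,24),(94,-13,0)],
 [a(47,331),a(100,118),a(182,357),a(232,150),a(158,33),a(229,50)],[.48,.3,-.2])
print("shell",s[:2],np.degrees(s[2]),e.tolist())
f,e=fit(c,[(-150,60,12),(-150,-60,12),(110,60,12),(110,-60,12),(50,17,24),(50,-17,24)],
 [b(314,143),b(380,320),b(694,12),b(765,186),b(643,102),b(663,150)],[.4,-.2,-1.3])
print("fix",f[:2],np.degrees(f[2]),e.tolist())
p=ray(c,*b(449,209),.076); r=R.from_euler("z",f[2]).as_matrix()[:2,:2]
print("post in fixture",(p[:2]-f[:2])@r)
E
```

```text
shell [0.57166161 0.4174602 ] -13.32252140568921 [[-0.6, 0.3], [-0.3, -0.4], [0.4, 0.2], [0.6, -0.3], [-0.3, -0.3], [0.3, 0.5]]
fix [ 0.49169121 -0.25411293] -72.65307900141482 [[-0.3, -0.4], [-0.0, 0.5], [0.4, -0.9], [1.0, 0.2], [-0.5, -0.2], [-0.3, 0.8]]
post in fixture [-0.10170785 -0.00065503]
```

```bash
cat > plan.py <<'E'
import sys
from h import *
from workcell import bot
# usage: plan.py x y z yaw n  -> constant rows (shift taken along axes as they stand), printed rounded
x,y,z,yaw,n=map(float,sys.argv[1:]); n=int(n)
o=bot.get_obs(); p=np.array(o["ee_pos"]); r=R.from_euler("xyz",o["tcp_rot"],degrees=True)
d=np.array([x,y,z])-p; dy=(yaw-o["tcp_rot"][2]+180)%360-180
t=-np.radians(dy)/n
for k in range(n):
    s=(r*R.from_euler("z",t*k)).inv().apply(d/n)
    print([round(float(a),4) for a in s]+[round(t,4)])
print("d",np.round(d,4),"dyaw",round(dy,2),"rot",np.round(o["tcp_rot"],2),"F",np.round(o["wrist_force"],1),"t",round(o["time"],2))
E
python3 plan.py .565 .415 .17 166.7 15
```

```text
[-0.0217, 0.0048, 0.004, np.float64(-0.0148)]
[-0.0218, 0.0044, 0.004, np.float64(-0.0148)]
[-0.0218, 0.0041, 0.004, np.float64(-0.0148)]
[-0.0219, 0.0038, 0.004, np.float64(-0.0148)]
[-0.0219, 0.0035, 0.004, np.float64(-0.0148)]
[-0.022, 0.0031, 0.004, np.float64(-0.0148)]
[-0.022, 0.0028, 0.004, np.float64(-0.0148)]
[-0.0221, 0.0025, 0.004, np.float64(-0.0148)]
[-0.0221, 0.0021, 0.004, np.float64(-0.0148)]
[-0.0221, 0.0018, 0.004, np.float64(-0.0148)]
[-0.0221, 0.0015, 0.004, np.float64(-0.0148)]
[-0.0222, 0.0012, 0.004, np.float64(-0.0148)]
[-0.0222, 0.0008, 0.004, np.float64(-0.0148)]
[-0.0222, 0.0005, 0.004, np.float64(-0.0148)]
[-0.0222, 0.0002, 0.004, np.float64(-0.0148)]
d [ 0.3235 -0.0789 -0.0607] dyaw 12.76 rot [-179.93    0.    153.94] F [ 0.5  0.5 -0.6] t 0.1
```

Request:
play_rows:
  steps:
    - [[-0.0217,0.0048,0.004,-0.0148],[-0.0218,0.0044,0.004,-0.0148],[-0.0218,0.0041,0.004,-0.0148],[-0.0219,0.0038,0.004,-0.0148],[-0.0219,0.0035,0.004,-0.0148]]
  gripper: 0.085
  squeeze: 40

```text
time: 0.52
ee_pos: [0.3504, 0.4674, 0.2107]
tcp_rot: [-180.0, -0.0, 158.2]
wrist_force: [0.1, 0.0, 0.7]
opening: 0.0851
grasp_force: 0.0
```

Request:
play_rows:
  steps:
    - [[-0.022,0.0031,0.004,-0.0148],[-0.022,0.0028,0.004,-0.0148],[-0.0221,0.0025,0.004,-0.0148],[-0.0221,0.0021,0.004,-0.0148],[-0.0221,0.0018,0.004,-0.0148]]

```text
time: 0.93
ee_pos: [0.4583, 0.441, 0.1906]
tcp_rot: [-180.0, -0.0, 162.5]
wrist_force: [-0.7, 0.6, -0.0]
opening: 0.0852
grasp_force: 0.0
```

Request:
play_rows:
  steps:
    - [[-0.0221,0.0015,0.004,-0.0148],[-0.0222,0.0012,0.004,-0.0148],[-0.0222,0.0008,0.004,-0.0148],[-0.0222,0.0005,0.004,-0.0148],[-0.0222,0.0002,0.004,-0.0148]]

```text
time: 1.35
ee_pos: [0.5661, 0.4146, 0.1705]
tcp_rot: [-180.0, -0.0, 166.7]
wrist_force: [-0.1, 0.6, 0.2]
opening: 0.085
grasp_force: 0.0
```

```bash
python3 - <<'E'
from h import *
from workcell import bot
c=bot.camera("wrist"); o=bot.get_obs()
import pickle; pickle.dump(c,open("w1.pkl","wb"))
print({k:v for k,v in c.items() if k!="img"},o["ee_pos"],o["tcp_rot"])
i=c["img"].copy()
M=np.array([(-50,26,32),(50,26,32),(-50,-26,32),(50,-26,32),(94,13,24),(94,-13,24)])/1e3
P=R.from_euler("z",-13.32,degrees=True).apply(M)+[.57166,.41746,0]
for u in px(c,P): print(u); cv2.circle(i,tuple(int(round(a)) for a in u),2,(0,0,255),1)
cv2.imwrite("pics/w1.png",cv2.resize(i,(768,576)))
E
```

```text
{'vfov': 59.50613141757425, 'cx': 254.75152972495673, 'cy': 187.99604522737434, 'xyz': array([0.48601025, 0.43454195, 0.31340874]), 'attitude': array([1.61377132e+02, 9.20331948e-03, 7.66222613e+01])} [0.56907047 0.41303762 0.16858554] [-1.79883734e+02 -1.44459603e-02  1.66640190e+02]
[289.95196563 122.20692132]
[286.44074583 231.48582092]
[227.25398581 122.26939784]
[230.19078494 231.53319798]
[271.27559346 268.24793768]
[244.98235183 268.2687198 ]
```

View pics/w1.png

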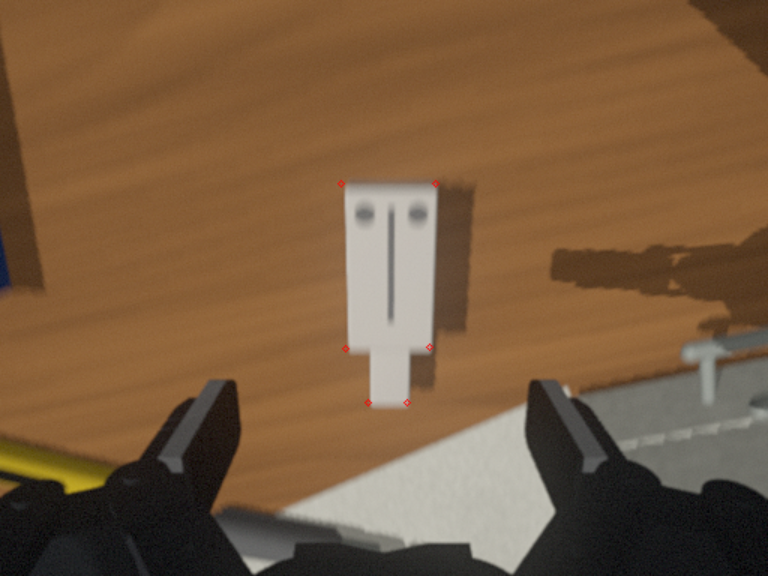

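```bash
python3 - <<'E'
from fit import *
import pickle
c=pickle.load(open("w1.pkl","rb"))
s,e=fit(c,[(-50,26,32),(-50,-26,32),(50,26,32),(50,-26,32),(94,13,24),(94,-13,24)],
 (np.array([(437,187),(345,188),(433,352),(349,352),(408,406),(371,406)])+.5)/1.5-.5,[.57,.417,-.23])
print(s[:2],np.degrees(s[2]),e.tolist())
E
python3 plan.py .572 .4165 .08 166.7 5; python3 plan.py .572 .4165 .013 166.7 10
```

```text
[0.57451699 0.41853621] -13.250791566862027 [[0.7, 0.7], [-0.5, 0.2], [-0.2, -0.6], [-0.3, -0.5], [1.2, -0.0], [-0.3, 0.0]]
[-0.0004, 0.0008, 0.0177, np.float64(-0.0002)]
[-0.0004, 0.0008, 0.0177, np.float64(-0.0002)]
[-0.0004, 0.0008, 0.0177, np.float64(-0.0002)]
[-0.0004, 0.0008, 0.0177, np.float64(-0.0002)]
[-0.0004, 0.0008, 0.0177, np.float64(-0.0002)]
d [ 0.0029  0.0035 -0.0886] dyaw 0.06 rot [-1.7988e+02 -1.0000e-02  1.6664e+02] F [ 0.  -2.6 -2.3] t 1.4
[-0.0002, 0.0004, 0.0156, np.float64(-0.0001)]
[-0.0002, 0.0004, 0.0156, np.float64(-0.0001)]
[-0.0002, 0.0004, 0.0156, np.float64(-0.0001)]
[-0.0002, 0.0004, 0.0156, np.float64(-0.0001)]
[-0.0002, 0.0004, 0.0156, np.float64(-0.0001)]
[-0.0002, 0.0004, 0.0156, np.float64(-0.0001)]
[-0.0002, 0.0004, 0.0156, np.float64(-0.0001)]
[-0.0002, 0.0004, 0.0156, np.float64(-0.0001)]
[-0.0002, 0.0004, 0.0156, np.float64(-0.0001)]
[-0.0002, 0.0004, 0.0156, np.float64(-0.0001)]
d [ 0.0029  0.0035 -0.1556] dyaw 0.06 rot [-1.7988e+02 -1.0000e-02  1.6664e+02] F [ 0.  -2.6 -2.3] t 1.4
```

Request:
play_rows:
  steps:
    - [[-0.0005,0.001,0.02,0],[-0.0005,0.001,0.02,0],[-0.0005,0.001,0.02,0],[-0.0005,0.001,0.02,0],[-0.0005,0.001,0.02,0]]

```text
time: 1.82
ee_pos: [0.5684, 0.4193, 0.0697]
tcp_rot: [-180.0, -0.0, 166.7]
wrist_force: [0.5, -0.5, 0.1]
opening: 0.0852
grasp_force: 0.0
```

Request:
play_rows:
  steps:
    - [[0,0,0.014,0],[0,0,0.01,0],[0,0,0,0],[0,0,0,0],[0,0,0,0]]

```text
time: 2.23
ee_pos: [0.5691, 0.4197, 0.0485]
tcp_rot: [179.9, 0.1, 166.7]
wrist_force: [-0.5, -0.4, -0.1]
opening: 0.0853
grasp_force: 0.0
```

```bash
python3 plan.py .573 .418 .013 166.72 5|tail -2;  python3 - <<'E'
from h import *
from workcell import bot
c=bot.camera("wrist");cv2.imwrite("pics/w2.png",c["img"])
E
```

```text
[-0.0008, -0.0002, 0.0071, np.float64(-0.0002)]
d [ 0.0039 -0.0017 -0.0355] dyaw 0.06 rot [1.7994e+02 5.0000e-02 1.6666e+02] F [-0.5 -0.4 -0.1] t 2.23
```

View pics/w2.png

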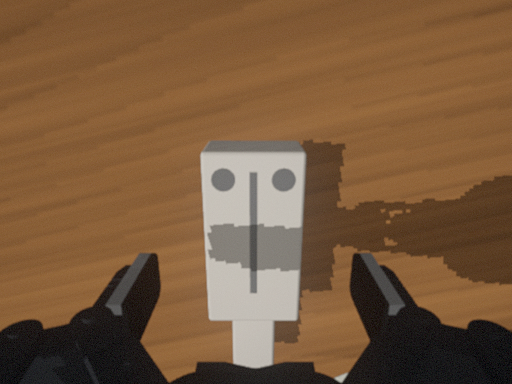

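The wrist view shows the shell centred between the fingers (shell axis at column 254, finger midpoint at 255) and aligned with them. I'll go down and grip.

Request:
play_rows:
  steps:
    - [[-0.001,0,0.011,0],[-0.001,0,0.011,0],[-0.001,0,0.009,0],[-0.001,0,0.004,0],[0,0,0,0]]

```text
time: 2.7
ee_pos: [0.572, 0.4178, 0.01]
tcp_rot: [-179.9, -0.1, 166.7]
wrist_force: [0.2, 0.6, -1.0]
opening: 0.0848
grasp_force: 0.0
```

Request:
play_rows:
  steps:
    - [[0,0,0,0],[0,0,0,0],[0,0,0,0],[0,0,0,0],[0,0,0,0]]
  gripper: 0.03
  squeeze: 50

```text
time: 3.12
ee_pos: [0.573, 0.4188, 0.0132]
tcp_rot: [179.9, 0.0, 166.7]
wrist_force: [-0.6, 0.1, 3.9]
opening: 0.0504
grasp_force: 54.4
```

Request:
play_rows:
  steps:
    - [[0,0,0,0],[0,0,0,0],[0,0,0,0],[0,0,0,0],[0,0,0,0]]

```text
time: 3.53
ee_pos: [0.573, 0.4188, 0.0132]
tcp_rot: [179.9, 0.0, 166.7]
wrist_force: [-1.2, 0.2, 5.9]
opening: 0.0505
grasp_force: 54.7
```

Request:
play_rows:
  steps:
    - [[0,0,-0.004,0],[0,0,-0.012,0],[0,0,-0.022,0],[0,0,-0.03,0],[0,0,-0.03,0]]

```text
time: 3.95
ee_pos: [0.572, 0.418, 0.1109]
tcp_rot: [-179.9, -0.1, 166.7]
wrist_force: [0.1, 0.5, -2.2]
opening: 0.0505
grasp_force: 53.8
```

```bash
python3 plan.py .49 -.249 .115 107.35 25|sed 's/np.float64//'
```

```text
[-0.003, -0.0267, -0.0001, (0.0414)]
[-0.0041, -0.0266, -0.0001, (0.0414)]
[-0.0052, -0.0264, -0.0001, (0.0414)]
[-0.0063, -0.0261, -0.0001, (0.0414)]
[-0.0073, -0.0259, -0.0001, (0.0414)]
[-0.0084, -0.0255, -0.0001, (0.0414)]
[-0.0094, -0.0252, -0.0001, (0.0414)]
[-0.0105, -0.0248, -0.0001, (0.0414)]
[-0.0115, -0.0243, -0.0001, (0.0414)]
[-0.0125, -0.0238, -0.0001, (0.0414)]
[-0.0135, -0.0233, -0.0001, (0.0414)]
[-0.0144, -0.0227, -0.0001, (0.0414)]
[-0.0153, -0.0221, -0.0001, (0.0414)]
[-0.0162, -0.0214, -0.0001, (0.0414)]
[-0.0171, -0.0207, -0.0001, (0.0414)]
[-0.018, -0.02, -0.0001, (0.0414)]
[-0.0188, -0.0192, -0.0001, (0.0414)]
[-0.0196, -0.0184, -0.0001, (0.0414)]
[-0.0203, -0.0176, -0.0001, (0.0414)]
[-0.021, -0.0168, -0.0001, (0.0414)]
[-0.0217, -0.0159, -0.0001, (0.0414)]
[-0.0223, -0.015, -0.0001, (0.0414)]
[-0.0229, -0.014, -0.0001, (0.0414)]
[-0.0235, -0.0131, -0.0001, (0.0414)]
[-0.024, -0.0121, -0.0001, (0.0414)]
d [-0.082  -0.667   0.0041] dyaw -59.31 rot [-1.7990e+02 -8.0000e-02  1.6666e+02] F [ 0.1  0.5 -2.2] t 3.95
```

Request:
play_rows:
  steps:
    - [[-0.003,-0.0267,0,0.0414],[-0.0041,-0.0266,0,0.0414],[-0.0052,-0.0264,0,0.0414],[-0.0063,-0.0261,0,0.0414],[-0.0073,-0.0259,0,0.0414]]

```text
time: 4.37
ee_pos: [0.5559, 0.2838, 0.1107]
tcp_rot: [-180.0, -0.0, 154.7]
wrist_force: [0.7, -0.2, -3.0]
opening: 0.0508
grasp_force: 53.8
```

Request:
play_rows:
  steps:
    - [[-0.0084,-0.0255,0,0.0414],[-0.0094,-0.0252,0,0.0414],[-0.0105,-0.0248,0,0.0414],[-0.0115,-0.0243,0,0.0414],[-0.0125,-0.0238,0,0.0414]]

```text
time: 4.78
ee_pos: [0.5395, 0.1503, 0.1108]
tcp_rot: [-180.0, 0.0, 142.8]
wrist_force: [0.7, -0.8, -2.8]
opening: 0.0508
grasp_force: 53.8
```

Request:
play_rows:
  steps:
    - [[-0.0135,-0.0233,0,0.0414],[-0.0144,-0.0227,0,0.0414],[-0.0153,-0.0221,0,0.0414],[-0.0162,-0.0214,0,0.0414],[-0.0171,-0.0207,0,0.0414]]

```text
time: 5.2
ee_pos: [0.523, 0.017, 0.1109]
tcp_rot: [180.0, 0.0, 131.0]
wrist_force: [0.6, -0.2, -2.7]
opening: 0.0509
grasp_force: 53.8
```

Request:
play_rows:
  steps:
    - [[-0.018,-0.02,0,0.0414],[-0.0188,-0.0192,0,0.0414],[-0.0196,-0.0184,0,0.0414],[-0.0203,-0.0176,0,0.0414],[-0.021,-0.0168,0,0.0414]]

```text
time: 5.62
ee_pos: [0.5068, -0.1165, 0.111]
tcp_rot: [180.0, 0.0, 119.1]
wrist_force: [0.4, 1.0, -3.5]
opening: 0.0504
grasp_force: 53.8
```

Request:
play_rows:
  steps:
    - [[-0.0217,-0.0159,0,0.0414],[-0.0223,-0.015,0,0.0414],[-0.0229,-0.014,0,0.0414],[-0.0235,-0.0131,0,0.0414],[-0.024,-0.0121,0,0.0414]]

```text
time: 6.03
ee_pos: [0.4903, -0.2499, 0.1109]
tcp_rot: [-180.0, 0.0, 107.2]
wrist_force: [1.3, 0.2, -2.4]
opening: 0.051
grasp_force: 53.8
```

Request:
play_rows:
  steps:
    - [[0,0,0,0],[0,0,0,0],[0,0,0,0],[0,0,0,0],[0,0,0,0]]

```text
time: 6.45
ee_pos: [0.491, -0.2477, 0.1105]
tcp_rot: [180.0, -0.0, 107.4]
wrist_force: [-0.4, -0.3, -2.2]
opening: 0.0511
grasp_force: 53.9
```

```bash
python3 plan.py .49 -.249 .115 107.35 1;  python3 - <<'E'
from h import *
from workcell import bot
import pickle
c=bot.camera("wrist");pickle.dump(c,open("w3.pkl","wb"));cv2.imwrite("pics/w3.png",cv2.resize(c["img"],(768,576),interpolation=cv2.INTER_CUBIC))
r=R.from_euler("z",-72.65,degrees=True)
for f in [(50,17,24),(50,-17,24),(-55,31.5,24),(-55,-31.5,24),(-150,60,12),(-150,-60,12)]:
    print(f,np.round(px(c,r.apply(np.array(f)/1e3)+[.4917,-.2541,0])[0]*1.5+.25))
E
```

```text
[-0.0009, -0.0014, -0.0045, np.float64(0.0017)]
d [-0.001  -0.0013  0.0045] dyaw -0.1 rot [179.99  -0.   107.45] F [-0.4 -0.3 -2.2] t 6.45
(50, 17, 24) [412. 396.]
(50, -17, 24) [347. 396.]
(-55, 31.5, 24) [449. 193.]
(-55, -31.5, 24) [310. 193.]
(-150, 60, 12) [523. -41.]
(-150, -60, 12) [235. -41.]
```

View pics/w3.png

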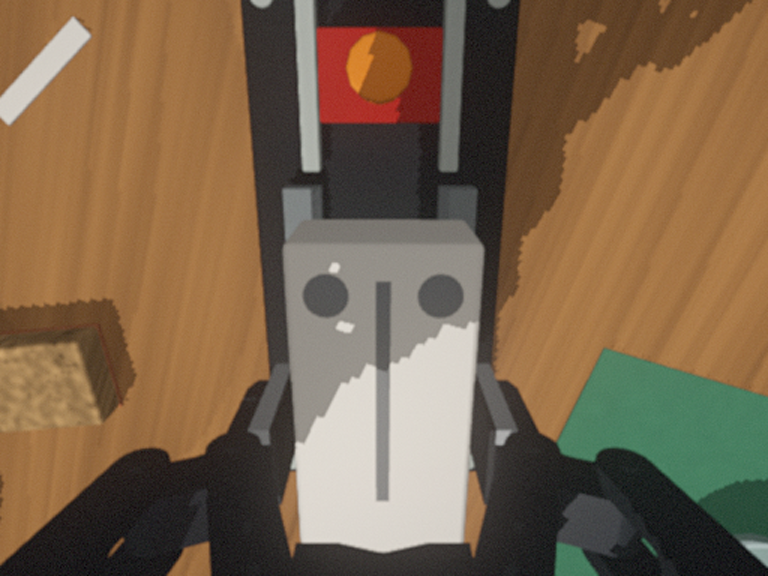

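The shell's axis is at columns 383–384 and the fixture's axis is at about 381. The wall ends are at row 187, against a predicted 193. I'll shift about 1 mm in −y and look again just above the walls.

Request:
play_rows:
  steps:
    - [[0,-0.001,0.015,0.002],[0,0,0.02,0],[0,0,0.018,0],[0,0,0.01,0],[0,0,0,0]]

```text
time: 6.92
ee_pos: [0.4888, -0.2478, 0.045]
tcp_rot: [-179.8, -0.1, 107.3]
wrist_force: [-0.7, 0.6, -1.6]
opening: 0.0512
grasp_force: 53.7
```

Request:
play_rows:
  steps:
    - [[0,0,0,0],[0,0,0,0],[0,0,0,0],[0,0,0,0],[0,0,0,0]]

```text
time: 7.33
ee_pos: [0.4903, -0.2491, 0.0481]
tcp_rot: [180.0, 0.0, 107.2]
wrist_force: [-0.2, 0.5, -3.6]
opening: 0.0507
grasp_force: 53.7
```

```bash
python3 plan.py .49 -.249 .047 107.35 1;  python3 - <<'E'
from h import *
from workcell import bot
import pickle
c=bot.camera("wrist");pickle.dump(c,open("w4.pkl","wb"))
a=cv2.resize(c["img"][:300,140:370],None,fx=2,fy=2,interpolation=cv2.INTER_CUBIC)
s=bot.camera("side");pickle.dump(s,open("s4.pkl","wb"));b=cv2.resize(s["img"][235:385,220:360],(335,359),interpolation=cv2.INTER_CUBIC)
o=np.zeros((600,800,3),np.uint8);o[:600,:460]=a;o[:359,460:795]=b
cv2.imwrite("pics/w4.png",o)
E
```

```text
[0.0002, -0.0002, 0.0011, np.float64(-0.0018)]
d [-0.0003  0.0001 -0.0011] dyaw 0.1 rot [1.7995e+02 5.0000e-02 1.0725e+02] F [-0.2  0.5 -3.6] t 7.33
```

View pics/w4.png

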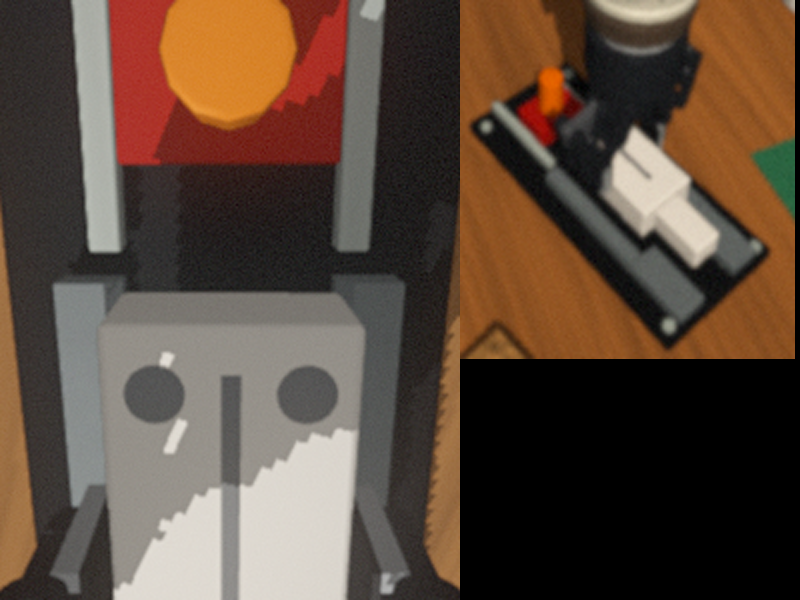

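```bash
python3 - <<'E'
from h import *
import pickle
c=pickle.load(open("w4.pkl","rb")); r=R.from_euler("z",-72.65,degrees=True)
g=lambda u,v,z:np.round(r.inv().apply(ray(c,140+(u+.5)/2-.5,(v+.5)/2-.5,z)-[.4917,-.2541,0])*1e3,1)
print("tail top",g(100,325,.067),g(363,325,.067),"bottom",g(124,293,.035),g(337,293,.035))
print("wall",g(54,283,.024),g(405,283,.024),"jaw face z34",g(119,164,.034),g(340,164,.034))
E
```

```text
tail top [-57.1 -24.2  67. ] [-56.9  25.7  67. ] bottom [-56.6 -24.5  35. ] [-56.5  25.6  35. ]
wall [-57.  -43.6  24. ] [-56.7  44.3  24. ] jaw face z34 [-85.5 -24.2  34. ] [-85.4  25.   34. ]
```

The shell is about 0.3 mm off centre and 4.6 mm short of the stops, so I'll lower it gently.

Request:
play_rows:
  steps:
    - [[0,-0.0003,0.004,-0.001],[0,0,0.004,0],[0,0,0.004,0],[0,0,0.003,0],[0,0,0.002,0]]

```text
time: 7.85
ee_pos: [0.4893, -0.2488, 0.0295]
tcp_rot: [-180.0, -0.0, 107.3]
wrist_force: [0.1, -0.2, -3.0]
opening: 0.0511
grasp_force: 53.8
```

Request:
play_rows:
  steps:
    - [[0,0,0.001,0],[0,0,0.001,0],[0,0,0.001,0],[0,0,0,0],[0,0,0,0]]

```text
time: 8.27
ee_pos: [0.4896, -0.249, 0.0274]
tcp_rot: [180.0, 0.0, 107.3]
wrist_force: [-0.4, -0.8, -2.3]
opening: 0.0509
grasp_force: 53.8
```

Request:
play_rows:
  steps:
    - [[0,0,0.0005,0],[0,0,0.0005,0],[0,0,0.0005,0],[0,0,0,0],[0,0,0,0]]

```text
time: 8.68
ee_pos: [0.4896, -0.249, 0.0258]
tcp_rot: [-180.0, -0.0, 107.3]
wrist_force: [-0.0, -1.0, -2.4]
opening: 0.051
grasp_force: 53.8
```

Request:
play_rows:
  steps:
    - [[0,0,0.0005,0],[0,0,0,0],[0,0,0,0],[0,0,0,0],[0,0,0,0]]

```text
time: 9.1
ee_pos: [0.4896, -0.249, 0.0253]
tcp_rot: [180.0, 0.0, 107.3]
wrist_force: [-0.4, -0.4, -3.0]
opening: 0.0506
grasp_force: 53.8
```

Request:
play_rows:
  steps:
    - [[0,0,0.0004,0],[0,0,0,0],[0,0,0.0004,0],[0,0,0,0],[0,0,0,0]]

```text
time: 9.52
ee_pos: [0.4896, -0.249, 0.0251]
tcp_rot: [180.0, 0.0, 107.3]
wrist_force: [-4.1, 1.7, 4.8]
opening: 0.051
grasp_force: 54.6
```

The shell is down: vertical force went from −3 N to +5 N. I'll release it and rise.

Request:
play_rows:
  steps:
    - [[0,0,0,0],[0,0,0,0],[0,0,0,0],[0,0,0,0],[0,0,0,0]]
  gripper: 0.068

```text
time: 9.93
ee_pos: [0.4896, -0.249, 0.0244]
tcp_rot: [-180.0, -0.0, 107.3]
wrist_force: [0.4, -0.0, 0.6]
opening: 0.068
grasp_force: 0.0
```

Request:
play_rows:
  steps:
    - [[0,0,-0.004,0],[0,0,-0.015,0],[0,0,-0.03,0],[0,0,-0.03,0],[0,0,-0.02,0]]

```text
time: 10.35
ee_pos: [0.49, -0.2492, 0.1265]
tcp_rot: [179.9, 0.1, 107.3]
wrist_force: [0.9, -0.7, 0.1]
opening: 0.0681
grasp_force: 0.0
```

```bash
python3 plan.py .4614 -.157 .12 107.35 5;  python3 - <<'E'
from h import *
from workcell import bot
import pickle
c=bot.camera("wrist");pickle.dump(c,open("w5.pkl","wb"))
cv2.imwrite("pics/w5.png",cv2.resize(c["img"],(768,576),interpolation=cv2.INTER_CUBIC))
E
```

```text
[0.0193, 0.0, 0.0013, np.float64(-0.0002)]
[0.0193, 0.0, 0.0013, np.float64(-0.0002)]
[0.0193, 0.0, 0.0013, np.float64(-0.0002)]
[0.0193, 0.0, 0.0013, np.float64(-0.0002)]
[0.0193, 0.0, 0.0013, np.float64(-0.0002)]
d [-0.0286  0.0922 -0.0065] dyaw 0.05 rot [1.799e+02 9.000e-02 1.073e+02] F [ 0.9 -0.7  0.1] t 10.35
```

View pics/w5.png

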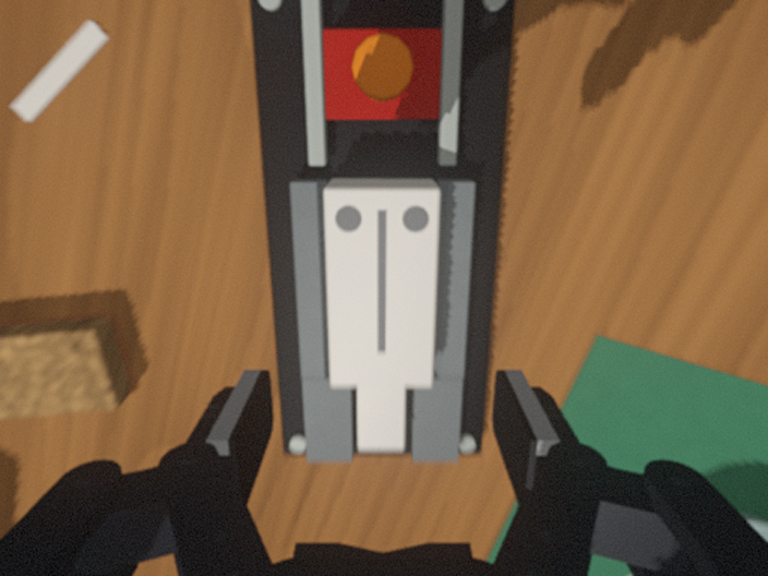

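The shell is seated in the pocket with its neck in the slot, a few millimetres short of home. Next I'll move over the orange post.

Request:
play_rows:
  steps:
    - [[0.0194,0,0.001,0],[0.0194,0,0.001,0],[0.0194,0,0.001,0],[0.0194,0,0.001,0],[0.0194,0,0.001,0]]
  gripper: 0.055

```text
time: 10.82
ee_pos: [0.4604, -0.1556, 0.1185]
tcp_rot: [180.0, 0.0, 107.3]
wrist_force: [0.0, -0.0, 0.1]
opening: 0.0552
grasp_force: 0.0
```

Request:
play_rows:
  steps:
    - [[0,0,0.015,0],[0,0,0.025,0],[0,0,0.02,0],[0,0,0.015,0],[0,0,0.002,0]]

```text
time: 11.23
ee_pos: [0.4592, -0.1558, 0.0388]
tcp_rot: [-179.8, -0.1, 107.3]
wrist_force: [-0.1, 0.5, 0.6]
opening: 0.0549
grasp_force: 0.0
```

```bash
python3 plan.py .4614 -.1562 .042 107.35 1;  python3 - <<'E'
from h import *
from workcell import bot
c=bot.camera("wrist")
cv2.imwrite("pics/w6.png",c["img"])
E
```

```text
[-0.001, 0.002, -0.0033, np.float64(-0.0007)]
d [ 0.0022 -0.0004  0.0032] dyaw 0.04 rot [-1.7982e+02 -1.3000e-01  1.0731e+02] F [-0.1  0.5  0.6] t 11.23
```

View pics/w6.png

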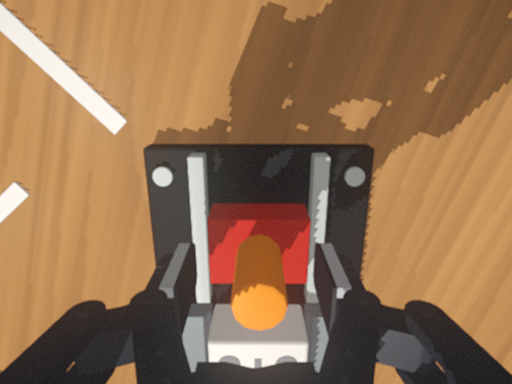

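The post at column 260 lies between the fingers, whose midpoint is about 256. I'll close on it.

Request:
play_rows:
  steps:
    - [[0,0.0005,0,0],[0,0,0,0],[0,0,0,0],[0,0,0,0],[0,0,0,0]]

```text
time: 11.7
ee_pos: [0.4616, -0.1564, 0.0421]
tcp_rot: [180.0, 0.0, 107.3]
wrist_force: [-0.3, -0.1, -0.1]
opening: 0.0549
grasp_force: 0.0
```

Request:
play_rows:
  steps:
    - [[0,0,0,0],[0,0,0,0],[0,0,0,0],[0,0,0,0],[0,0,0,0]]
  gripper: 0.01
  squeeze: 60

```text
time: 12.12
ee_pos: [0.4611, -0.1563, 0.0418]
tcp_rot: [-180.0, 0.0, 107.3]
wrist_force: [-2.6, 0.6, 5.2]
opening: 0.02
grasp_force: 58.6
```

Request:
play_rows:
  steps:
    - [[0,0,0,0],[0,0,0,0],[0,0,0,0],[0,0,0,0],[0,0,0,0]]

```text
time: 12.53
ee_pos: [0.4612, -0.1563, 0.0418]
tcp_rot: [-180.0, 0.0, 107.3]
wrist_force: [-3.4, -0.1, 4.3]
opening: 0.0206
grasp_force: 58.6
```

Request:
play_rows:
  steps:
    - [[-0.003,0,0,0],[-0.005,0,0,0],[-0.005,0,0,0],[-0.005,0,0,0],[-0.004,0,0,0]]

```text
time: 12.95
ee_pos: [0.4677, -0.1772, 0.0418]
tcp_rot: [-180.0, -0.0, 107.3]
wrist_force: [-4.2, 2.7, 6.8]
opening: 0.0207
grasp_force: 58.7
```

Request:
play_rows:
  steps:
    - [[-0.001,0,0,0],[-0.001,0,0,0],[-0.001,0,0,0],[-0.001,0,0,0],[-0.001,0,0,0]]

```text
time: 13.37
ee_pos: [0.4691, -0.1818, 0.0417]
tcp_rot: [-180.0, -0.0, 107.3]
wrist_force: [-3.5, 1.7, 6.7]
opening: 0.0207
grasp_force: 58.8
```

Request:
play_rows:
  steps:
    - [[-0.001,0,0,0],[-0.001,0,0,0],[-0.001,0,0,0],[-0.0005,0,0,0],[-0.0005,0,0,0]]

```text
time: 13.78
ee_pos: [0.4702, -0.1853, 0.0417]
tcp_rot: [-180.0, -0.1, 107.3]
wrist_force: [-5.1, 4.4, 7.9]
opening: 0.0204
grasp_force: 58.8
```

Request:
play_rows:
  steps:
    - [[-0.0005,0,0,0],[-0.0005,0,0,0],[-0.0005,0,0,0],[-0.0005,0,0,0],[0,0,0,0]]

```text
time: 14.2
ee_pos: [0.4708, -0.1873, 0.0418]
tcp_rot: [-180.0, -0.1, 107.3]
wrist_force: [-3.3, 3.7, 6.2]
opening: 0.0208
grasp_force: 58.8
```

Request:
play_rows:
  steps:
    - [[-0.0005,0,0,0],[-0.0005,0,0,0],[0,0,0,0],[-0.0005,0,0,0],[0,0,0,0]]

```text
time: 14.62
ee_pos: [0.4712, -0.1885, 0.0418]
tcp_rot: [-180.0, -0.1, 107.3]
wrist_force: [-4.9, 4.9, 8.5]
opening: 0.0207
grasp_force: 58.9
```

Request:
play_rows:
  steps:
    - [[-0.0005,0,0,0],[0,0,0,0],[-0.0005,0,0,0],[0,0,0,0],[0,0,0,0]]

```text
time: 15.03
ee_pos: [0.4711, -0.1885, 0.0417]
tcp_rot: [-180.0, -0.2, 107.4]
wrist_force: [-5.9, 10.5, 9.6]
opening: 0.0207
grasp_force: 59.2
```

Request:
play_rows:
  steps:
    - [[-0.0004,0,0,0],[0,0,0,0],[-0.0004,0,0,0],[0,0,0,0],[0,0,0,0]]

```text
time: 15.45
ee_pos: [0.4711, -0.1885, 0.0418]
tcp_rot: [180.0, -0.3, 107.4]
wrist_force: [-8.1, 14.6, 12.1]
opening: 0.0207
grasp_force: 59.3
```

Motion has stalled while the press force climbs to 16 N, so the shell is against the stops. I'll press once more, then let go and check.

Request:
play_rows:
  steps:
    - [[-0.0004,0,0,0],[0,0,0,0],[-0.0004,0,0,0],[0,0,0,0],[0,0,0,0]]

```text
time: 15.87
ee_pos: [0.4711, -0.1885, 0.0418]
tcp_rot: [180.0, -0.4, 107.4]
wrist_force: [-8.9, 20.4, 12.4]
opening: 0.0207
grasp_force: 59.5
```

Request:
play_rows:
  steps:
    - [[0,0,0,0],[0,0,0,0],[0,0,0,0],[0,0,0,0],[0,0,0,0]]
  gripper: 0.055

```text
time: 16.28
ee_pos: [0.4723, -0.1918, 0.0414]
tcp_rot: [-180.0, 0.0, 107.3]
wrist_force: [-0.5, -0.3, 0.9]
opening: 0.0547
grasp_force: 0.0
```

Request:
play_rows:
  steps:
    - [[0,0,-0.005,0],[0,0,-0.02,0],[0,0,-0.03,0],[0,0,-0.03,0],[0,0,-0.02,0]]

```text
time: 16.7
ee_pos: [0.4727, -0.192, 0.1497]
tcp_rot: [179.9, 0.1, 107.3]
wrist_force: [-0.1, -0.1, 0.9]
opening: 0.0551
grasp_force: 0.0
```

Request:
play_rows:
  steps:
    - [[-0.01,0,0,0],[-0.02,0,0,0],[-0.02,0,0,0],[-0.01,0,0,0],[0,0,0,0]]

```text
time: 17.12
ee_pos: [0.4902, -0.2505, 0.1458]
tcp_rot: [-180.0, -0.0, 107.2]
wrist_force: [-0.5, -0.4, -0.8]
opening: 0.0549
grasp_force: 0.0
```

```bash
python3 - <<'E'
from h import *
from workcell import bot
c=bot.camera("wrist")
cv2.imwrite("pics/w7.png",cv2.resize(c["img"],(768,576),interpolation=cv2.INTER_CUBIC))
E
```

```text
(no output)
```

View pics/w7.png

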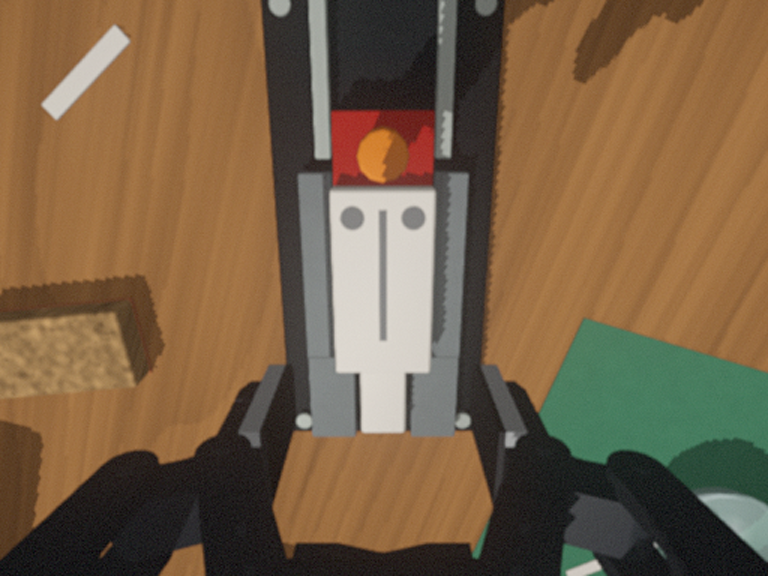

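The wrist view shows the red jaw (edge at row 186) touching the shell's tail (row 190). The shell lies straight between the walls, its shoulders are at the stop blocks (row 372) and its neck is in the slot.

```bash
python3 -c "
from workcell import bot
print(bot.job_done())"
```

```text
the job is handed in; nothing more can be done
None
```

The white shell lies flat in the pocket with its neck between the stops, the red jaw pressed it home (motion stalled at about 22 N) and was released, and the job is handed in at about 17 s; the strip and knife were not touched.

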